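# Slide a battery pack into its charging dock and switch the charger on

## Task

Dock the battery pack: push the tall black pack, low down near its base so that it slides upright and does not tip, into the charging dock until it is fully home and both spring catches have snapped in behind it. Then switch the charger on by pressing down the raised half of the rocker on top of its housing. Only push and press with the fingertips: lift nothing, and leave the other things on the bench where they are.

Things in the scene. Friction and masses are not known exactly. Their poses are not given: they have to be found in the camera images.
- pack: Battery pack, tall black block with grey lid, mm: 151 long (its y), 65 deep (its x), 94 tall; 0.75 to 1 kg; loose on the bench on 3 mm rubber feet (friction about 0.7): it slides at 5 to 8 N and tips if pushed above about 40 mm height. Origin: centre of its underside, z up. +x faces the dock (brass strips); the face at x = -32.5 (paper label) is the one to push on.
- pack_heel (a point): Point low on the pack's label face: middle of its length, 25 mm above the bench (x = -32.5 mm of the pack). Axes as the pack's. The pack starts a few cm outside the dock's mouth, turned up to 0.2 rad and shifted up to 15 mm from the dock's axis. Pushed at a single point it swings round; two spread fingertips keep it square.
- charger_dock: Charging dock, fixed. Origin: on the bench where the docked pack's centre belongs. +x: insertion direction (roughly the robot's right), +y the far side. mm: straight guides, inner faces y = +-78, 20 high, from x = -32 to 48; grey charger housing x 46 to 96, y +-75, top 54 high, with end stops that stop the pack at x = +2 (its centre). No floor: the pack slides on the bench.
- dock_mouth (a point): Middle of the dock's mouth, on the bench, at x = -85 mm of the dock; axes as the dock's. Flared cheeks, 20 mm high, lined like the guides with slippery white nylon, narrow from y = +-100 mm here to +-78 mm at the guides (x = -32). Catch pivot blocks at the cheeks' ends reach y = +-117 mm and 48 mm height.
- catch_far (a joint): Sprung steel catch at the far cheek, hinged at x = -80, y = 95 mm of the dock, 25 to 43 mm high; its free tip (x = -35.5, y = 71.5) stands in the pack's way. rad: 0 = sprung in. The pack pushes it out to about 0.15 in passing (a few N) and it snaps back to 0 behind the label face when the pack's centre passes about x = -1 mm.
- catch_near (a joint): The same catch, mirrored at the near cheek (y negative). rad: 0 = sprung in, grows outwards.
- contacts (a joint): Sprung contact carriage before the housing: black bar with two brass pads, 88 mm wide, 33 mm high. m: 0 = fully out; met when the pack's centre reaches x = -8 mm of the dock, pressed in 6 to 10 mm when the pack is home; pushes back with 2 N at first touch, 5 N at home.
- rocker (a joint): Rocker switch on top of the charger housing: grey cap 48 mm long along the dock's y, 26 wide; pivot at x = 71, y = 0, 61 mm high (dock). rad: 0 = off, the half towards the dock's +y raised by 5 mm; 0.44 = on, that half fully down. Stays where it is left; pressing the raised half takes 1.5 to 4 N.
- rocker_press (a point): Point on top of the rocker's raised half, 16 mm from the pivot towards the dock's +y, about 69 mm above the bench when off and 62 when on. Moves with the rocker; its z is square to the cap.
- heat_sink: Bystander, to be left alone: small finned aluminium heat sink, 28 x 36 x 18, beside the charger housing on its far side; mm, origin at its underside.
- driver_red: Bystander, to be left alone: precision screwdriver, 14 x 150 x 14, beside the dock on its far side; mm, origin at its underside.
- solvent_bottle: Bystander, to be left alone: white dispensing bottle, diameter 50, height 100, upright behind the dock; mm, origin at its underside.

How it is judged (in metres and radians):
On the way, in this order (a step that is already met when the one before it is completed fails the run):
1. the pack is home in the dock and both catches have snapped in behind it (x of pack in the frame of charger_dock between -0.005 and 0.005 m and y of pack in the frame of charger_dock between -0.005 and 0.005 m and angle between the x axis of pack and the x axis of charger_dock, either way round below 0.06 rad and angle between pack's own z axis and vertical below 0.04 rad and value of joint each of catch_far, catch_near below 0.05 rad and value of joint contacts above 0.003 m), for 0.2 s.
2. the rocker is pressed on (value of joint rocker above 0.33 rad), for 0.1 s.
At the end, for the whole second after the job is handed in: The pack stands upright (0.04 rad) and at rest in the dock, its centre within 5 mm of the dock origin along and across, square to it (0.06 rad); both catches sprung in behind it (under 0.05 rad), contacts pressed in over 3 mm, and the rocker on (over 0.33 rad) (all of step 1 and value of joint rocker above 0.33 rad and linear speed of pack below 0.01 m/s); the robot touches nothing.
It fails at once if the pack is tipped by more than 0.17 rad (angle between pack's own z axis and vertical above 0.17 rad).
It fails at once if the pack is lifted by more than 10 mm (height (world z) of pack above 0.01 m).
It fails at once if a bystander is moved by more than 20 mm (distance of any of heat_sink, driver_red, solvent_bottle from where it was at the start of the episode above 0.02 m).
It also fails if it takes over 54 s, if anything falls off the work surface, if the arm or the gripper's body presses on something with over 40 N, if the wrist force passes 120 N, or if a joint passes its speed limit or range.

## Robot

A 6-joint arm with a two-finger parallel gripper is mounted at the origin on a cart in front of the work surface, level with it; the furniture and walls round the work are solid. World frame = base frame: x ahead of the robot, y to its left, z up, the work surface at z = 0. Lengths are in m, angles in degrees, forces in N, time in s.
With the tool pointing down it reaches from about 0.4 to 0.825 m from the base axis. Payload 7 kg.
Tool frame: the origin (TCP) lies on the centre line of the jaws, within the pads' length; the fingertips stand 19 mm ahead of it and the grasp point (between the pads) is the TCP; z points along the fingers, y is the line along which they close (so a half turn about z gives the same grasp; the last joint's range is limited). The gripper opens to 88 mm and grips with 3 to 60 N. Pads are 19 mm wide; open, the fingers measure 130 mm over their backs; the gripper's body (78 mm by 193 mm) begins 47 mm behind the grasp point.
Start: joints at [89.903, 20.546, 0.682, 0, -70.136, -16.507], TCP at [0.193, 0.647, 0.246] pointing down, gripper open.
Joint ranges: [-176.03, 176.03], [-82.01, 121.73], [-58.28, 71.71], [-173.87, 95.51], [-174.79, -0.11], [-173.66, 173.66]. Speed limits (degrees/s): [136.94, 136.94, 172.46, 180, 180, 180].

## Interface

Orientations are given as [roll, pitch, yaw] about the fixed x, y, z axes, in that order (R = Rz(yaw) Ry(pitch) Rx(roll)).
In Python, from plant import get_state, capture, close_job gives the robot as it stands.
- The arm moves only by the tool apply_moves, never from a script. Its argument "targets" is a list of rows, each a list of 7 numbers: the opening, from 0 (shut) to 1 (fully open), then the shift along the tool's x, y, z normalised to -1 to 1, where 1 is 1000 mm, then the turn, a rotation vector about the tool's x, y, z normalised to -1 to 1, where 1 is 90 degrees. In form: [[claw, tx, ty, tz, ax, ay, az], ...]. A call has 1 to 20 rows; each row shifts and turns the commanded pose from where the row before left it, along the tool's axes as they then stand; what a row does not reach is not made up. A row lasts 1/12 s, in which the tool goes at most 41.7 mm and 7.16 degrees, less where a joint would pass 70% of its speed; a pose out of reach is approached as far as the arm can. A call with a number of a shift or a turn outside -1 to 1 is refused whole. A call with a gripper value outside its range is refused whole. The fingers move at their own pace and stop on an object; "newtons" is the grip in N (left out, the last holds). Time passes only in rows, so rows that do not move let the fingers close. It gives the time, the measured TCP pose, the force, the opening and the grip force at its end, in the units of the state.
- get_state(): the state, without advancing time (a new reading comes with each control period).
- capture(name): name is "scene" or "top"; returns a dict with "frame" (420x560x3 uint8, red, green, blue), "range_z" (420x560 float32, m along the optical axis (not along the pixel's ray), 0 where there is no reading), "camera_matrix" (3x3 intrinsics, pixels), "T" (4x4, takes a point from camera to world coordinates). Camera axes: x right, y down, z forward; pixel columns grow to the right and rows downward; lengths in m; the calibration is good to about 2 mm. A picture is of the moment at which its call begins.
- close_job(): hands the job in; it is judged then, once.
The state is a dict: "time_s": time; "joints": joint angles; "qd": joint speeds; "joint_torque": joint torques, N m; "tcp_pos": TCP position; "eef_rot": TCP orientation; "contact_force": force on the tool from outside, world axes, zero at the start; "moment": the same for the moment, N m; "gripper_width": finger opening in m; "gripper_force": force on a finger pad.
Only numpy, scipy, OpenCV 4.12 (cv2) and the standard library are available. Lean on these libraries where they do the work, as an engineer would, in place of code of your own. Each camera call takes 0.05 s, during which the arm holds its last target. There are 200 camera calls.

## Working session

There is one attempt and no reset: what is moved stays moved. The work goes in short steps, Python scripts to look and compute and a tool call to move; the robot and the scene stay as the last step left them, time stands still between calls to the robot, and variables do not carry over. Pictures are saved under pics/ and viewed, at most 10 in all, crops included, and the job is handed in when it is done.

Besides the shell and the picture viewer there is one more tool, called after "Call:" in YAML: its name, and indented under it one key for each argument. apply_moves: Moves the arm, as the interface text tells. Scaled input: -1 to 1 covers 1000 mm each way for a shift and 90 degrees each way for a turn. Its arguments: {"type":"object","properties":{"targets":{"type":"array","items":{"type":"array","items":{"type":"number"}}},"newtons":{"type":"number"}},"required":["targets"]}

```bash
mkdir -p pics; python3 - <<'E'
from plant import *
import cv2,numpy as np
s=get_state();print(s)
for n in("scene","top"):
    c=capture(n);np.savez(n+".npz",**c)
    cv2.imwrite(f"pics/{n}0.png",c["frame"][:,:,::-1]);print(c["camera_matrix"],c["T"])
E
```

```text
{'time_s': 0.0, 'joints': array([ 8.99024509e+01,  2.05893057e+01,  6.32557745e-01, -2.11413417e-02,
       -7.01370438e+01, -1.65059376e+01]), 'qd': array([-0.00168035, -0.01668057, -0.05830422,  0.03925879, -0.05873194,
       -0.10263048]), 'joint_torque': array([ 1.72301275e-04, -5.82718384e+01,  2.93053293e+01,  6.99734464e+00,
        6.72531605e-03, -1.66050236e-04]), 'tcp_pos': array([0.19277617, 0.64638473, 0.24463426]), 'eef_rot': array([ 1.79904426e+02, -7.59505839e-03, -1.66106799e+01]), 'contact_force': array([-0.1095424 , -0.35028961,  0.40157969]), 'moment': array([-0.02517278, -0.00663344,  0.01004765]), 'gripper_force': 0.0, 'gripper_width': 0.0877980613983511}
[[426.35072533   0.         283.36650236]
 [  0.         426.35072533 213.498996  ]
 [  0.           0.           1.        ]] [[ 0.8734509  -0.37474009  0.31089127  0.26508333]
 [-0.48689397 -0.67773366  0.55100939 -0.27622432]
 [ 0.00421617 -0.63265074 -0.77442577  0.72742445]
 [ 0.          0.          0.          1.        ]]
[[526.00550985   0.         274.64501988]
 [  0.         526.00550985 199.26509646]
 [  0.           0.           1.        ]] [[-0.02813885 -0.99726791  0.06830028  0.4564049 ]
 [-0.99959384  0.02776441 -0.00642556  0.22359974]
 [ 0.00451168 -0.06845335 -0.99764412  0.99625192]
 [ 0.          0.          0.          1.        ]]
```

View pics/top0.png

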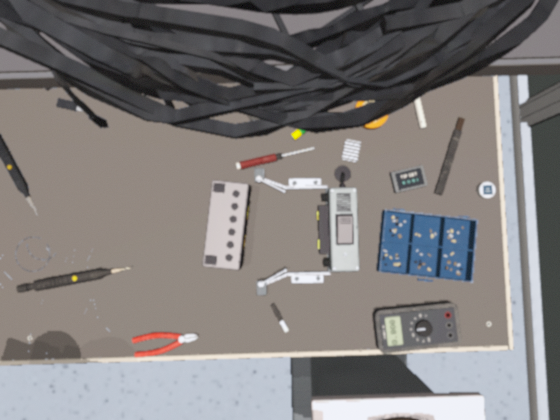

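View pics/scene0.png

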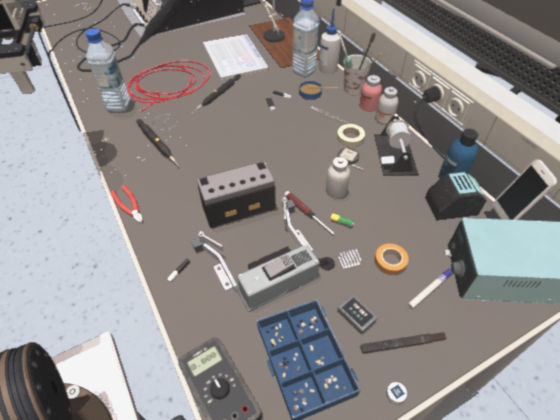

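```bash
cat > h.py <<'E'
import numpy as np,cv2
def cloud(c):
    K,T,d=c["camera_matrix"],c["T"],c["range_z"]
    v,u=np.mgrid[:d.shape[0],:d.shape[1]]
    P=np.stack([(u-K[0,2])/K[0,0]*d,(v-K[1,2])/K[1,1]*d,d],-1)@T[:3,:3].T+T[:3,3]
    P[d==0]=np.nan
    return P
def rect(P,box,zlo,zhi):
    u0,v0,u1,v1=box;m=np.zeros(P.shape[:2],np.uint8)
    z=P[...,2];m[v0:v1,u0:u1]=((z>zlo)&(z<zhi))[v0:v1,u0:u1]
    n,l,s,_=cv2.connectedComponentsWithStats(m);k=1+np.argmax(s[1:,4]);m=l==k
    p=P[m];r=cv2.minAreaRect((p[:,:2]*1000).astype(np.float32))
    return np.round(r[0],1),np.round(r[1],1),round(r[2],2),np.round(np.median(p[:,2])*1000,1),m.sum()
E
python3 - <<'E'
from h import *
t=np.load("top.npz");P=cloud(t);f=t["frame"]
print("pack",rect(P,(190,165,270,285),.08,.11))
print("housing",rect(P,(300,170,375,285),.045,.08))
print("rails",rect(P,(285,172,330,195),.012,.035),rect(P,(285,265,335,290),.012,.035))
print("catch",rect(P,(250,165,272,185),.035,.06),rect(P,(250,275,275,300),.035,.06))
print("cable heights",[np.round(P[v,u],3) for v,u in[(110,200),(125,300),(60,400),(40,200)]])
s=np.load("scene.npz");Q=cloud(s)
print("packS",rect(Q,(190,150,285,235),.085,.11))
print("housS",rect(Q,(230,240,330,310),.045,.058))
print("rocker",[np.round(P[v,u],4) for v,u in[(220,345),(225,345),(230,345),(235,345),(240,345)]])
print("bottle",np.round(Q[165:200:8,338],3))
hh=np.nan_to_num(P[...,2]*1000)
g=cv2.applyColorMap(np.clip(hh*2.2,0,255).astype(np.uint8),cv2.COLORMAP_JET)
a=np.hstack([f[130:310,180:380,::-1],g[130:310,180:380]])
cv2.imwrite("pics/crop1.png",cv2.resize(a,None,fx=2,fy=2,interpolation=cv2.INTER_CUBIC))
E
```

```text
pack (array([477.2, 304. ]), array([ 63.4, 149.1]), 82.33, np.float64(95.6), np.int64(3206))
housing (array([463.7,  98.1]), array([ 55.7, 149.2]), 89.17, np.float64(56.2), np.int64(2380))
rails (array([544.7, 158.1]), array([78.6,  5.2]), 89.74, np.float64(21.2), np.int64(131)) (array([384.1, 160.9]), array([ 5.4, 82.8]), 0.35, np.float64(21.6), np.int64(140))
catch (array([554.4, 238.2]), array([29.7, 10.5]), 52.09, np.float64(44.0), np.int64(55)) (array([374.5, 236.3]), array([ 9.9, 32.9]), 19.35, np.float64(45.5), np.int64(58))
cable heights [array([0.558, 0.278, 0.582]), array([0.548, 0.198, 0.561]), array([0.584, 0.125, 0.614]), array([0.596, 0.271, 0.63 ])]
packS (array([477.9, 302. ]), array([ 66.8, 149.4]), 82.26, np.float64(92.9), np.int64(1755))
housS (array([464.1,  93.4]), array([ 51.5, 149.5]), 89.67, np.float64(53.1), np.int64(1582))
rocker [array([0.4798, 0.0949, 0.071 ]), array([0.4709, 0.0955, 0.0727]), array([0.4622, 0.0951, 0.0679]), array([0.4534, 0.0948, 0.0632]), array([0.4446, 0.0954, 0.0648])]
bottle [[0.686 0.236 0.092]
 [0.683 0.228 0.077]
 [0.682 0.223 0.057]
 [0.683 0.22  0.033]
 [0.687 0.221 0.004]]
```

View pics/crop1.png

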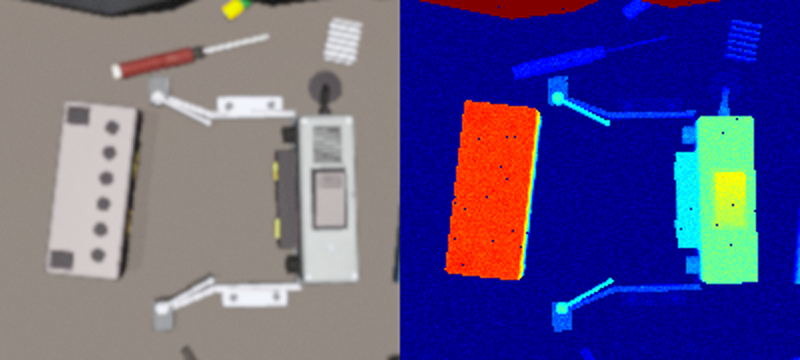

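Top view: the pack lid is at about (228,225) and the dock housing at about (343,229), with the catches at about (262,175) and (263,287) and the cables overhead at x > 0.55 m. The crops confirm this. The dock origin is near (0.464, 0.166) with heading about -90.4°. The pack is at (0.4775, 0.303) with heading about -97.7°. I'll move above the point behind the pack.

Call:
apply_moves:
  targets:
    - [0.8,0.03,0.0144,0,0,0,0]
    - [0.8,0.03,0.0144,0,0,0,0]
    - [0.8,0.03,0.0144,0,0,0,0]
    - [0.8,0.03,0.0144,0,0,0,0]
    - [0.8,0.03,0.0144,0,0,0,0]
    - [0.8,0.03,0.0144,0,0,0,0]
    - [0.8,0.03,0.0144,0,0,0,0]
    - [0.8,0.03,0.0144,0,0,0,0]
    - [0.8,0.03,0.0144,0,0,0,0]
    - [0.8,0.03,0.0144,0,0,0,0]
    - [0.8,0.03,0.0144,0,0,0,0]
    - [0.8,0.03,0.0144,0,0,0,0]

```text
time_s: 1.1
tcp_pos: [0.4893, 0.377, 0.2453]
eef_rot: [180.0, 0.0, -16.6]
contact_force: [0.8, 1.1, -0.9]
gripper_width: 0.0699
gripper_force: 0.0
```

Call:
apply_moves:
  targets:
    - [0.8,0,0,0,0,0,0.075]
    - [0.8,0,0,0,0,0,0.075]
    - [0.8,0,0,0,0,0,0.075]
    - [0.8,0,0,0,0,0,0.075]
    - [0.8,0,0,0,0,0,0.075]
    - [0.8,0,0,0,0,0,0.075]
    - [0.8,0,0,0,0,0,0.075]
    - [0.8,0,0,0,0,0,0.075]
    - [0.8,0,0,0,0,0,0.075]
    - [0.8,0,0,0,0,0,0.075]
    - [0.8,0,0,0,0,0,0.075]
    - [0.8,0,0,0,0,0,0.075]
    - [0.8,0,0,0,0,0.0667,0]
    - [0.8,0,0,0,0,0.0667,0]
    - [0.8,0,0,0,0,0.0667,0]
    - [0.8,0,0,0,0,0.0667,0]
    - [0.8,0,0,0,0,0.0667,0]
    - [0.8,0,0,0,0,0,0]

```text
time_s: 2.6
tcp_pos: [0.4875, 0.3794, 0.2408]
eef_rot: [179.8, -30.8, -97.4]
contact_force: [-0.1, -0.4, -2.6]
gripper_width: 0.0701
gripper_force: 0.0
```

Call:
apply_moves:
  targets:
    - [0.8,-0.0172,0,0.0291,0,0,0]
    - [0.8,-0.0172,0,0.0291,0,0,0]
    - [0.8,-0.0172,0,0.0291,0,0,0]
    - [0.8,-0.0172,0,0.0291,0,0,0]
    - [0.8,-0.0172,0,0.0291,0,0,0]
    - [0.8,-0.0172,0,0.0291,0,0,0]
    - [0.8,0,0,0,0,0,0]
    - [0.8,0,0,0,0,0,0]

```text
time_s: 3.27
tcp_pos: [0.4883, 0.3792, 0.0418]
eef_rot: [179.9, -30.2, -97.6]
contact_force: [0.5, -0.2, 1.0]
gripper_width: 0.0703
gripper_force: 0.0
```

```bash
python3 - <<'E'
from plant import *;from h import *
s=get_state();print(s["tcp_pos"],s["eef_rot"],s["contact_force"])
c=capture("scene");cv2.imwrite("pics/s2.png",cv2.resize(c["frame"][100:300,130:350,::-1],None,fx=2.5,fy=2.5))
E
```

```text
[0.48828638 0.37920417 0.04180798] [179.90122972 -30.22139035 -97.5605221 ] [ 0.49194284 -0.18178578  0.98439748]
```

View pics/s2.png

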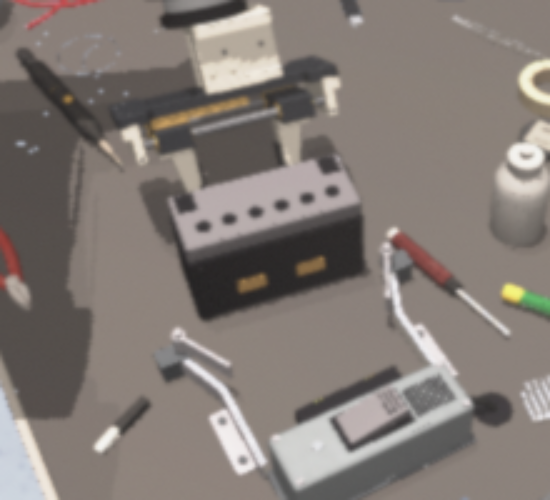

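The tool is behind the label face at about (240,170) and the pack, at (265,230), stands clear. I'll lower slightly and push along the pack's axis.

Call:
apply_moves:
  targets:
    - [0.8,0.0072,0,0.0076,0,0,0]
    - [0.8,0.0072,0,0.0076,0,0,0]
    - [0.8,0.0061,0,0.0035,0,0,0]
    - [0.8,0.0061,0,0.0035,0,0,0]
    - [0.8,0.0061,0,0.0035,0,0,0]
    - [0.8,0.0061,0,0.0035,0,0,0]
    - [0.8,0.0061,0,0.0035,0,0,0]

```text
time_s: 3.9
tcp_pos: [0.4827, 0.3277, 0.0385]
eef_rot: [-179.8, -29.7, -97.6]
contact_force: [-0.1, 5.6, 1.7]
gripper_width: 0.0704
gripper_force: 3.0
```

```bash
cat > m.py <<'E'
from plant import *;from h import *
def meas(show=None,box=(190,165,350,290)):
    s=get_state();print(np.round(s["tcp_pos"],4),np.round(s["eef_rot"],1),np.round(s["contact_force"],1))
    c=capture("top");P=cloud(c);m=(P[...,2]>.085)&(P[...,2]<.105)&(P[...,1]<s["tcp_pos"][1]-.005)
    P[~m]=np.nan
    r=rect(P,box,.085,.105);print(r)
    ctr=r[0]-np.array([464,166]);h=np.radians(-90.4)
    print("pack in dock xy",ctr@[np.cos(h),np.sin(h)],ctr@[-np.sin(h),np.cos(h)])
    if show: cv2.imwrite(show,cv2.resize(c["frame"][130:310,180:380,::-1],None,fx=3,fy=3))
E
python3 -c "
from m import *
meas()"
```

```text
[0.4827 0.3277 0.0385] [-179.8  -29.7  -97.6] [-0.1  5.6  1.7]
(array([474.6, 278.9]), array([ 63.2, 149.2]), 82.51, np.float64(95.6), np.int64(3187))
pack in dock xy -112.97125006579743 9.81155739783733
```

Call:
apply_moves:
  targets:
    - [0.8,0.0061,0.0015,0.0035,0,0,0]
    - [0.8,0.0061,0.0015,0.0035,0,0,0]
    - [0.8,0.0061,0.0015,0.0035,0.0057,0,-0.0099]
    - [0.8,0.0061,0.0015,0.0035,0.0057,0,-0.0099]
    - [0.8,0.0061,0.0015,0.0035,0.0057,0,-0.0099]

```text
time_s: 4.37
tcp_pos: [0.4712, 0.2941, 0.0384]
eef_rot: [-179.8, -29.7, -94.5]
contact_force: [0.9, 7.9, 2.9]
gripper_width: 0.0702
gripper_force: 4.4
```

```bash
python3 -c "
from m import *
meas()"
```

```text
[0.4712 0.2941 0.0384] [-179.8  -29.7  -94.5] [0.9 7.9 2.9]
(array([465.9, 245.1]), array([ 63.1, 149. ]), 85.61, np.float64(95.6), np.int64(3176))
pack in dock xy -79.11133678336284 1.347736008771455
```

Call:
apply_moves:
  targets:
    - [0.8,0.0052,0.0015,0.003,0.0057,0,-0.0099]
    - [0.8,0.0052,0.0015,0.003,0.0057,0,-0.0099]
    - [0.8,0.0052,0.0015,0.003,0.0057,0,-0.0099]
    - [0.8,0.0052,0.0015,0.003,0.0057,0,-0.0099]

```text
time_s: 4.75
tcp_pos: [0.4645, 0.272, 0.0384]
eef_rot: [-179.7, -29.6, -90.4]
contact_force: [1.0, 7.9, 2.3]
gripper_width: 0.0703
gripper_force: 4.9
```

```bash
python3 -c "
from m import *
meas('pics/t3.png')"
```

```text
[0.4645 0.272  0.0384] [-179.7  -29.6  -90.4] [1.  7.9 2.3]
(array([462.9, 222.7]), array([ 63.1, 148.8]), 89.79, np.float64(95.6), np.int64(3181))
pack in dock xy -56.69093887466811 -1.4958106526703865
```

View pics/t3.png

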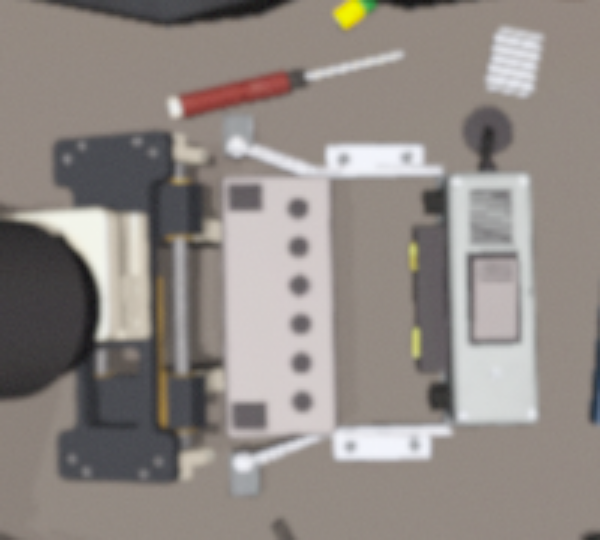

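The pack at (280,305) has entered the guides square, with the catches alongside it. I'll keep pushing straight.

Call:
apply_moves:
  targets:
    - [0.8,0.0061,0,0.0035,0,0,0]
    - [0.8,0.0061,0,0.0035,0,0,0]
    - [0.8,0.0061,0,0.0035,0,0,0]
    - [0.8,0.0061,0,0.0035,0,0,0]
    - [0.8,0.0061,0,0.0035,0,0,0]
    - [0.8,0.0061,0,0.0035,0,0,0]

```text
time_s: 5.3
tcp_pos: [0.4642, 0.2293, 0.0384]
eef_rot: [-179.7, -29.6, -90.4]
contact_force: [0.5, 9.9, 2.2]
gripper_width: 0.0703
gripper_force: 5.0
```

```bash
python3 -c "
from m import *
meas()"
```

```text
[0.4642 0.2293 0.0384] [-179.7  -29.6  -90.4] [0.5 9.9 2.2]
(array([462.6, 179.9]), array([ 63.1, 149.1]), 89.78, np.float64(95.7), np.int64(3180))
pack in dock xy -13.889887502387847 -1.4970054011291978
```

Call:
apply_moves:
  targets:
    - [0.8,0.0035,0,0.002,0,0,0]
    - [0.8,0.0035,0,0.002,0,0,0]
    - [0.8,0.0035,0,0.002,0,0,0]

```text
time_s: 5.6
tcp_pos: [0.4643, 0.2181, 0.0384]
eef_rot: [-179.7, -29.6, -90.4]
contact_force: [-2.5, 15.2, 5.1]
gripper_width: 0.0705
gripper_force: 7.1
```

Call:
apply_moves:
  targets:
    - [0.8,0.0017,0,0.001,0,0,0]

```text
time_s: 5.68
tcp_pos: [0.4643, 0.2161, 0.0384]
eef_rot: [-179.7, -29.5, -90.4]
contact_force: [-1.4, 14.5, 4.5]
gripper_width: 0.0701
gripper_force: 7.0
```

Call:
apply_moves:
  targets:
    - [0.8,0.0009,0,0.0005,0,0,0]

```text
time_s: 5.77
tcp_pos: [0.4643, 0.2151, 0.0384]
eef_rot: [-179.7, -29.5, -90.4]
contact_force: [-0.6, 13.4, 3.4]
gripper_width: 0.0699
gripper_force: 6.5
```

Call:
apply_moves:
  targets:
    - [0.8,0.0009,0,0.0005,0,0,0]

```text
time_s: 5.85
tcp_pos: [0.4644, 0.2142, 0.0384]
eef_rot: [-179.7, -29.5, -90.4]
contact_force: [-0.1, 12.5, 3.1]
gripper_width: 0.0704
gripper_force: 6.1
```

Call:
apply_moves:
  targets:
    - [0.8,0.0009,0,0.0005,0,0,0]

```text
time_s: 5.93
tcp_pos: [0.4644, 0.2135, 0.0384]
eef_rot: [-179.7, -29.5, -90.4]
contact_force: [-5.0, 18.0, 6.4]
gripper_width: 0.0699
gripper_force: 8.8
```

Call:
apply_moves:
  targets:
    - [0.8,0.0009,0,0.0005,0,0,0]

```text
time_s: 6.02
tcp_pos: [0.4645, 0.2134, 0.0385]
eef_rot: [-179.6, -29.4, -90.4]
contact_force: [-6.6, 20.5, 7.7]
gripper_width: 0.0702
gripper_force: 10.6
```

```bash
python3 -c "
from m import *
meas('pics/t4.png')"
```

```text
[0.4645 0.2134 0.0385] [-179.6  -29.4  -90.4] [-6.6 20.5  7.7]
(array([462.6, 164.4]), array([ 63.3, 148.2]), 89.45, np.float64(95.7), np.int64(3190))
pack in dock xy 1.609734773545772 -1.3887958665107911
```

View pics/t4.png

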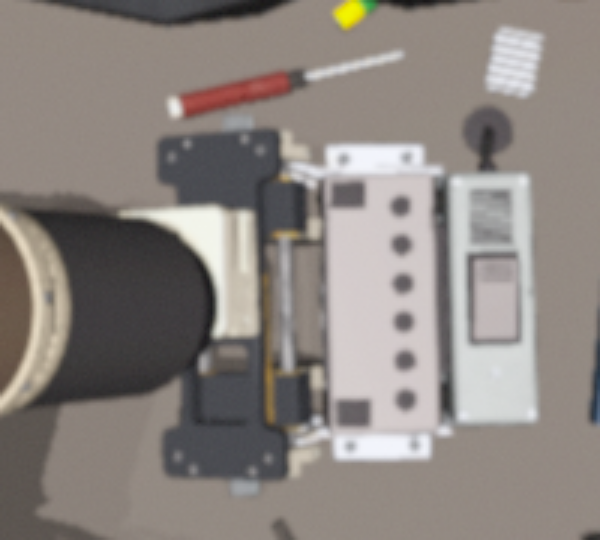

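The pack is against the end stop (force rising to 20 N). I'll give one more small push, hold, then back off and check the catches.

Call:
apply_moves:
  targets:
    - [0.8,0.0009,0,0.0005,0,0,0]
    - [0.8,0.0009,0,0.0005,0,0,0]
    - [0.8,0,0,0,0,0,0]
    - [0.8,0,0,0,0,0,0]

```text
time_s: 6.4
tcp_pos: [0.4645, 0.2133, 0.0385]
eef_rot: [-179.6, -29.2, -90.4]
contact_force: [-9.7, 23.8, 6.7]
gripper_width: 0.0705
gripper_force: 12.2
```

Call:
apply_moves:
  targets:
    - [0.8,-0.0043,0,-0.0025,0,0,0]
    - [0.8,-0.0087,0,-0.005,0,0,0]
    - [0.8,-0.0173,0,-0.01,0,0,0]
    - [0.8,-0.0173,0,-0.01,0,0,0]
    - [0.8,-0.0173,0,-0.01,0,0,0]
    - [0.8,-0.0173,0,-0.01,0,0,0]
    - [0.8,-0.0173,0,-0.01,0,0,0]
    - [0,0.0173,0,-0.03,0,0,0]
    - [0,0.0173,0,-0.03,0,0,0]
    - [0,0.0173,0,-0.03,0,0,0]
    - [0,0.0173,0,-0.03,0,0,0]

```text
time_s: 7.32
tcp_pos: [0.4625, 0.3199, 0.1773]
eef_rot: [179.9, -30.1, -90.4]
contact_force: [0.2, -0.6, -0.6]
gripper_width: 0.0487
gripper_force: 0.0
```

```bash
python3 - <<'E'
from m import *
meas('pics/t5.png',(250,165,350,290))
c=capture("top");P=cloud(c)
for b in((250,160,302,197),(250,265,302,305)):
    m=np.zeros(P.shape[:2],bool);m[b[1]:b[3],b[0]:b[2]]=1
    m&=(P[...,2]>.034)&(P[...,2]<.056)
    p=P[m]*1000;y=p[:,1]
    for lo,hi in((196,206),(206,216),(216,228),(228,240)):
        q=p[(y>=lo)&(y<hi)];print(lo,len(q),np.round(q.mean(0),1) if len(q) else"")
E
```

```text
[0.4625 0.3199 0.1773] [179.9 -30.1 -90.4] [ 0.2 -0.6 -0.6]
(array([462.7, 164.4]), array([ 63.3, 148.5]), 89.49, np.float64(95.7), np.int64(3189))
pack in dock xy 1.6090366475159763 -1.2887983034402857
196 12 [536.7 202.1  43.5]
206 12 [541.1 210.8  43.3]
216 18 [546.8 221.6  43.9]
228 17 [553.6 234.1  43. ]
196 8 [393.1 202.5  45.3]
206 13 [389.6 210.6  43.4]
216 14 [383.6 221.9  44.4]
228 16 [377.2 234.1  43.6]
```

View pics/t5.png

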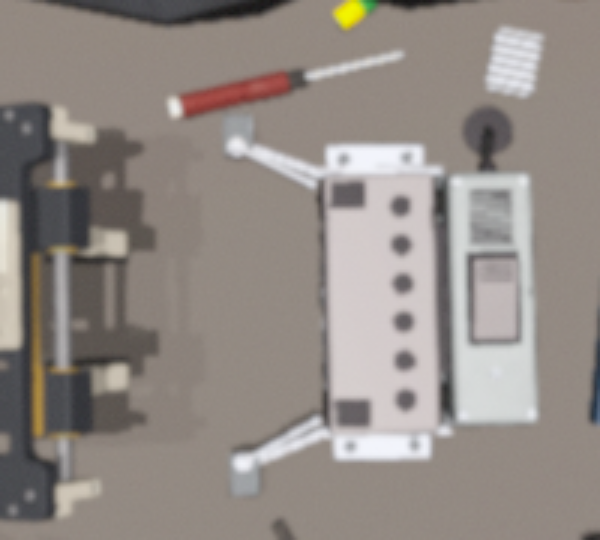

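The catch slopes match their sprung-in geometry (0.53 and 0.50 against 0.528). The pack sits at x = +1.6 mm, y = -1.3 mm and is square. Next is the rocker: untilt, then turn the tool.

Call:
apply_moves:
  targets:
    - [0,0,0,-0.01,0,-0.0667,0]
    - [0,0,0,-0.01,0,-0.0667,0]
    - [0,0,0,-0.01,0,-0.0667,0]
    - [0,0,0,0,0,-0.0667,0]
    - [0,0,0,0,0,-0.0667,0]
    - [0,0,0,0,0,0,0]

```text
time_s: 7.92
tcp_pos: [0.4626, 0.3306, 0.2051]
eef_rot: [-180.0, 0.4, -90.6]
contact_force: [0.6, -1.1, 0.5]
gripper_width: 0.0024
gripper_force: 0.0
```

```bash
python3 - <<'E'
from m import *
s=get_state();print(np.round(s["joints"],1),s["tcp_pos"],s["eef_rot"],s["gripper_width"])
P=np.nanmean([cloud(capture("top")) for _ in range(4)],0)
R=P[205:260,334:358].reshape(-1,3)*1000
R=R[R[:,2]>60.5];print("rocker cap x,y range",np.percentile(R[:,:2],[1,50,99],axis=0))
for x in range(436,492,5):
    q=R[abs(R[:,0]-x)<2.5]; print(x,len(q),np.round(q.mean(0),1) if len(q) else"")
E
```

```text
[ 55.1  12.2 -16.4  -0.3 -61.  -55.5] [0.46256902 0.33062072 0.20508914] [-179.98935974    0.44950472  -90.57747375] 0.002395053043143713
rocker cap x,y range [[440.89699325  82.40633369]
 [464.91119068  96.65587322]
 [487.17165094 108.59561198]]
436 1 [437.1  82.7  60.8]
441 29 [442.   95.6  62.8]
446 45 [446.4  96.4  63.8]
451 36 [451.4  94.9  65. ]
456 39 [456.   96.3  65.9]
461 44 [460.7  96.9  66.6]
466 48 [465.8  95.9  67.8]
471 48 [471.   95.8  68.6]
476 47 [476.2  95.6  70.3]
481 46 [481.3  95.3  71.3]
486 34 [485.7  97.   71.3]
491 3 [489.2 102.7  60.7]
```

Call:
apply_moves:
  targets:
    - [0,0,0,0,0,0,-0.0769]
    - [0,0,0,0,0,0,-0.0769]
    - [0,0,0,0,0,0,-0.0769]
    - [0,0,0,0,0,0,-0.0769]
    - [0,0,0,0,0,0,-0.0769]
    - [0,0,0,0,0,0,-0.0769]
    - [0,0,0,0,0,0,-0.0769]
    - [0,0,0,0,0,0,-0.0769]
    - [0,0,0,0,0,0,-0.0769]
    - [0,0,0,0,0,0,-0.0769]
    - [0,0,0,0,0,0,-0.0769]
    - [0,0,0,0,0,0,-0.0769]
    - [0,0,0,0,0,0,-0.0769]

```text
time_s: 9.2
tcp_pos: [0.4626, 0.3332, 0.202]
eef_rot: [179.8, 0.1, -0.0]
contact_force: [0.7, -0.3, -0.2]
gripper_width: 0.0003
gripper_force: 0.0
```

Call:
apply_moves:
  targets:
    - [0,0.0028,0.0336,0,0,0,0]
    - [0,0.0028,0.0336,0,0,0,0]
    - [0,0.0028,0.0336,0,0,0,0]
    - [0,0.0028,0.0336,0,0,0,0]
    - [0,0.0028,0.0336,0,0,0,0]
    - [0,0.0028,0.0336,0,0,0,0]
    - [0,0.0028,0.0336,0,0,0,0]
    - [0,0,0,0,0,0,0]
    - [0,0,0,0,0,0,0]

```text
time_s: 9.95
tcp_pos: [0.4808, 0.0963, 0.2025]
eef_rot: [179.9, 0.1, -0.5]
contact_force: [0.2, 0.4, -0.4]
gripper_width: 0.0005
gripper_force: 0.0
```

Call:
apply_moves:
  targets:
    - [0,0.0003,0,0.025,0,0,0]
    - [0,0.0003,0,0.025,0,0,0]
    - [0,0.0003,0,0.025,0,0,0]
    - [0,0.0003,0,0.025,0,0,0]
    - [0,0,0,0,0,0,0]
    - [0,0,0,0,0,0,0]

```text
time_s: 10.45
tcp_pos: [0.4814, 0.0979, 0.1021]
eef_rot: [179.8, 0.2, -0.3]
contact_force: [0.4, -0.4, 0.7]
gripper_width: 0.0003
gripper_force: 0.0
```

Call:
apply_moves:
  targets:
    - [0,0,0,0.004,0,0,0]
    - [0,0,0,0.004,0,0,0]
    - [0,0,0,0.004,0,0,0]
    - [0,0,0,0.003,0,0,0]
    - [0,0,0,0,0,0,0]

```text
time_s: 10.87
tcp_pos: [0.4824, 0.0976, 0.0883]
eef_rot: [-180.0, -0.0, -0.4]
contact_force: [0.2, -0.2, 0.7]
gripper_width: 0.0002
gripper_force: 0.1
```

Call:
apply_moves:
  targets:
    - [0,0,0,0.002,0,0,0]
    - [0,0,0,0.002,0,0,0]
    - [0,0,0,0,0,0,0]

```text
time_s: 11.12
tcp_pos: [0.4828, 0.0976, 0.0844]
eef_rot: [-180.0, -0.1, -0.4]
contact_force: [1.7, 0.8, 2.2]
gripper_width: 0.0005
gripper_force: 1.0
```

Contact with the cap. I'll press on gently.

Call:
apply_moves:
  targets:
    - [0,0,0,0.001,0,0,0]
    - [0,0,0,0.001,0,0,0]
    - [0,0,0,0,0,0,0]

```text
time_s: 11.37
tcp_pos: [0.483, 0.0976, 0.0827]
eef_rot: [-180.0, -0.1, -0.4]
contact_force: [3.6, -1.0, 7.2]
gripper_width: 0.0003
gripper_force: 3.3
```

Call:
apply_moves:
  targets:
    - [0,0,0,0.001,0,0,0]
    - [0,0,0,0.001,0,0,0]
    - [0,0,0,0,0,0,0]

```text
time_s: 11.62
tcp_pos: [0.4833, 0.0977, 0.0821]
eef_rot: [-180.0, -0.1, -0.4]
contact_force: [-2.3, -1.4, 21.8]
gripper_width: 0.0003
gripper_force: 10.3
```

The force has hit a hard stop with the tip at z ≈ 63 mm, as expected for "on". I'll retreat and check.

Call:
apply_moves:
  targets:
    - [0,0,0,-0.004,0,0,0]
    - [0,0,0,-0.02,0,0,0]
    - [0,0,0,-0.035,0,0,0]
    - [0,0,0,-0.035,0,0,0]
    - [0,0,0,-0.035,0,0,0]
    - [0,-0.02,-0.036,0,0,0,0]
    - [0,-0.02,-0.036,0,0,0,0]
    - [0,-0.02,-0.036,0,0,0,0]
    - [0,-0.02,-0.036,0,0,0,0]
    - [0,0,-0.04,0,0,0,0]
    - [0,0,-0.04,0,0,0,0]
    - [0,0,-0.04,0,0,0,0]
    - [0,0,0,0,0,0,0]

```text
time_s: 12.7
tcp_pos: [0.4035, 0.3672, 0.208]
eef_rot: [180.0, 0.0, -0.3]
contact_force: [1.1, 0.1, 0.7]
gripper_width: 0.0009
gripper_force: 0.0
```

```bash
python3 - <<'E'
from m import *
meas('pics/t6.png',(250,165,350,290))
P=np.nanmean([cloud(capture("top")) for _ in range(4)],0)
R=P[205:260,334:358].reshape(-1,3)*1000
R=R[R[:,2]>58]
for x in range(441,492,5):
    q=R[abs(R[:,0]-x)<2.5]; print(x,len(q),np.round(np.median(q,0),1) if len(q) else"")
E
```

```text
[0.4035 0.3672 0.208 ] [180.    0.   -0.3] [1.1 0.1 0.7]
(array([462.5, 164.4]), array([ 63.4, 148.2]), 89.4, np.float64(95.6), np.int64(3191))
pack in dock xy 1.6104328995755686 -1.4887934295813534
441 52 [441.2  96.3  69.3]
446 52 [446.4  96.3  71.7]
451 48 [451.5  95.   70.4]
456 49 [455.6  97.4  69.1]
461 48 [460.6  97.3  68.3]
466 54 [465.8  96.7  67.1]
471 54 [471.1  97.3  66.2]
476 50 [476.4  96.   64.6]
481 45 [481.5  93.8  63.7]
486 46 [485.6  98.9  63.1]
491 32 [489.4  95.6  59.1]
```

View pics/t6.png

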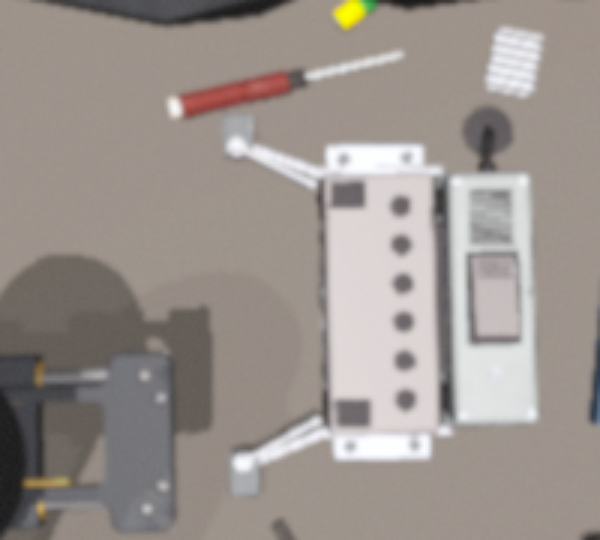

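The rocker's slope has reversed symmetrically (about ±0.22 rad), so it is on. The pack at (380,305) is home, the catches at (280,165) and (285,445) are in, the bystanders have not moved and the arm is clear.

```bash
python3 -c "
from plant import *
print(close_job())"
```

```text
the job is handed in; nothing more can be done
None
```

The pack is docked with both catches sprung in behind it and the charger rocker is on, as checked in the camera images; I handed the job in at about 13 s with the arm clear, but no verdict came back.

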